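# Gauge two blind sleeves gently and sort them

### The arm

A 6-joint arm with a two-finger parallel gripper is mounted at the origin on the work surface. World frame = base frame: x ahead of the robot, y to its left, z up, the work surface at z = 0. Lengths are in m, angles in rad, forces in N, time in s.
With the tool pointing down it reaches from about 0.25 to 0.775 m from the base axis. Payload 4 kg.
Tool frame: the origin (TCP) lies between the finger pads; the fingertips stand 19 mm ahead of it and the grasp point (between the pads) is the TCP; z points along the fingers, y is the direction in which the jaws open and shut (so a half turn about z gives the same grasp; the last joint's range is limited). The gripper opens to 85 mm and grips with 20 to 120 N. Pads are 22 mm wide; open, the fingers measure 114 mm over their backs; the gripper's body (76 mm by 85 mm) begins 54 mm behind the grasp point. The pads swing forward as they close: fully open they stand 13 mm farther back than shut.
Start: joints at [1.095, 0.087, 1.371, -0, 1.684, -0.103], TCP at [0.2, 0.512, 0.25] pointing down, gripper open.
Joint ranges: [-3.1, 3.1], [-0.76, 2.03], [0.27, 2.55], [-1.08, 4.22], [0.17, 2.65], [-2.57, 2.57]. Speed limits (rad/s): [2.79, 2.79, 3.14, 3.14, 3.14, 3.14].

### API

Orientations are given as a unit quaternion [x, y, z, w].
In Python, from station import r gives the robot as it stands.
- The arm moves only by the tool servo_tool, never from a script. Its argument "motion" is a list that holds one entry, the list of rows, each a list of 4 numbers: the shift along the tool's x, y, z in m, then the turn about the tool's z in degrees. In form: [[[tx, ty, tz, turn], ...]]. A call has 1 to 5 rows; each row shifts and turns the pose as measured when the row begins, along the tool's axes as they then stand; what a row does not reach is not made up. A row lasts 1/10 s, in which the tool goes at most 50 mm and 8.59 degrees, less where a joint would pass 70% of its speed; a pose out of reach is approached as far as the arm can. A call with a gripper value outside its range is refused whole. "grip" is the opening, from 0 (shut) to 1 (fully open), set as the call begins (left out, the last holds). The fingers move at their own pace and stop on an object; "squeeze" is the grip in N (left out, the last holds). Time passes only in rows, so rows that do not move let the fingers close. It gives the time, the measured TCP pose, the force and the opening at its end, in the units of the state.
- r.get_state(): the state, without advancing time (a new reading comes with each control period).
- r.read_camera(name): name is "scene" or "top" or "wrist"; returns (picture, depth): 420x560x3 uint8, blue, green, red; 420x560 float32, m along the optical axis (not along the pixel's ray), 0 where there is no reading.
- r.camera_model(name): a dict with "K" (3x3 intrinsics, pixels), "rvec" (rotation vector, rad) and "tvec" (3), from world to camera coordinates, as OpenCV has them. Camera axes: x right, y down, z forward; pixel columns grow to the right and rows downward; lengths in m; the calibration is good to about 2 mm. A picture is of the moment at which its call begins: read the wrist's pose just before it. camera_model takes no time and is no camera call; for the wrist camera it gives the pose at the moment of the call.
- r.hand_in(): hands the job in, once; it reports no verdict.
The state is a dict: "t": time; "q": joint angles; "joint_vel": joint speeds; "joint_efforts": joint torques, N m; "tcp_pos": TCP position; "ee_rot": TCP orientation; "ft_force": force on the tool from outside, world axes, zero at the start; "ft_torque": the same for the moment, N m; "gripper_width": finger opening in m.
Only numpy, scipy, OpenCV 4.12 (cv2) and the standard library are available. Lean on these libraries where they do the work, as an engineer would, in place of code of your own. Each camera call takes 0.05 s, during which the arm holds its last target. There are 200 camera calls.

### The job

Try both closed-end aluminium sleeves on the spring-backed gauge pin, finishing with one before moving the other: slide each down over the pin until it stops of itself, so gently that the pin is never pushed down 10 mm. The sleeve that comes right down to the collar at the pin's foot is good: set it down softly, upright, in the square tray; the one that stops short is bored too shallow: set it down just so in the round tray. Never knock a sleeve over, and leave the tee fitting, the wrench and the centering ring where they are.

Things in the scene. Friction and masses are not known exactly. Their poses are not given: they have to be found in the camera images.
- sleeve_p: closed-end aluminium sleeve: upright cylinder 46 mm in diameter, 90 mm tall, standing mouth down; flat closed top, bore 32 mm in diameter open at the underside. Origin: centre of the mouth (underside); z up its axis. The other sleeve looks the same; one of the two is bored 65 mm deep, the other only 40 mm, which cannot be seen as they stand. 0.2 to 0.4 kg
- sleeve_q: closed-end aluminium sleeve: upright cylinder 46 mm in diameter, 90 mm tall, standing mouth down; flat closed top, bore 32 mm in diameter open at the underside. Origin: centre of the mouth (underside); z up its axis. The other sleeve looks the same; one of the two is bored 65 mm deep, the other only 40 mm, which cannot be seen as they stand. 0.2 to 0.4 kg
- gauge_seat (a point): centre of the upper face of the steel collar (60 mm diameter) at the gauge pin's foot, 50 mm above the shelf; moves with the pin; z up. From here rises the pin: 28 mm in diameter, 60 mm tall, its last 10 mm tapering to 18 mm. A good sleeve's mouth stops here, a shallow one's about 20 mm higher. Below is a fixed dark base 90 mm square, 34 mm high
- gauge_tip (a point): centre of the top of the gauge pin, 60 mm above gauge_seat, 110 mm above the shelf when the pin is up
- gauge_pin (a joint): how far the spring-backed gauge pin with its collar is pushed down, in m: 0 is up; it begins to sink at about 5 N from above and then sinks 1 mm per 0.8 N, 15 mm at most; it springs back by itself. It must stay under 0.010
- square_tray: low square steel tray fixed to the shelf, 120 mm by 120 mm, walls 4 mm thick and 18 mm high; floor 4 mm above the shelf. Origin: centre of its underside; x and y along its sides
- round_tray: low round steel tray fixed to the shelf, 120 mm in diameter, wall 4 mm thick and 18 mm high, floor 5 mm above the shelf. Origin: centre of its underside
- tee: heavy stainless tee fitting lying flat, 120 mm long along its x, branch 60 mm along +y, flanges 55 mm in diameter; bystander. Origin: under the crossing of its axes, on the shelf
- wrench: chrome socket wrench lying flat, 190 mm long along its x, up to 42 mm high at the socket (+x end); bystander. Origin: on the shelf, near its middle
- centering_ring: matte aluminium centering ring lying flat, 70 mm outside, 48 mm inside, 10 mm high; bystander. Origin: centre of its underside
Not all that is in view belongs to the job. Leave any purple or turquoise look-alike of the square_tray alone.

How it is judged:
On the way, in this order (a step that is already met when the one before it is completed fails the run):
1. the first sleeve has been slid down the gauge pin as far as it goes, the other not yet moved (30 mm) ((((horizontal distance between sleeve_p and gauge_seat below 0.005 m and z of sleeve_p in the frame of gauge_seat below 0.026 m and angle between sleeve_p's own z axis and vertical below 0.1 rad) and distance of sleeve_q from where it was at the start of the episode below 0.03 m) or ((horizontal distance between sleeve_q and gauge_seat below 0.005 m and z of sleeve_q in the frame of gauge_seat below 0.006 m and angle between sleeve_q's own z axis and vertical below 0.1 rad) and distance of sleeve_p from where it was at the start of the episode below 0.03 m))), for 0.1 s.
2. with the first sleeve standing in its tray, the second has been slid down the gauge pin as far as it goes ((((horizontal distance between sleeve_p and gauge_seat below 0.005 m and z of sleeve_p in the frame of gauge_seat below 0.026 m and angle between sleeve_p's own z axis and vertical below 0.1 rad) and (x of sleeve_q in the frame of square_tray between -0.04 and 0.04 m and y of sleeve_q in the frame of square_tray between -0.04 and 0.04 m and height (world z) of sleeve_q below 0.01 m and angle between sleeve_q's own z axis and vertical below 0.1 rad)) or ((horizontal distance between sleeve_q and gauge_seat below 0.005 m and z of sleeve_q in the frame of gauge_seat below 0.006 m and angle between sleeve_q's own z axis and vertical below 0.1 rad) and (horizontal distance between sleeve_p and round_tray below 0.04 m and height (world z) of sleeve_p below 0.01 m and angle between sleeve_p's own z axis and vertical below 0.1 rad)))), for 0.1 s.
At the end, for the whole second after the job is handed in: The sleeve that reached the collar stands upright (within 0.1 rad) on the floor of the square tray and the one that stopped short in the round tray, each axis within 40 mm of the tray's centre (square: along each side), at rest and released; the gauge pin is up (within 4 mm) (x of sleeve_q in the frame of square_tray between -0.04 and 0.04 m and y of sleeve_q in the frame of square_tray between -0.04 and 0.04 m and height (world z) of each of sleeve_q, sleeve_p below 0.01 m and angle between each of sleeve_q, sleeve_p's own z axis and vertical below 0.1 rad and horizontal distance between sleeve_p and round_tray below 0.04 m and linear speed of each of sleeve_p, sleeve_q below 0.02 m/s and value of joint gauge_pin below 0.004 m); the robot touches nothing.
It fails at once if the gauge pin is pushed down 10 mm or more (over about 13 N) (value of joint gauge_pin above 0.01 m).
It fails at once if a sleeve is pressed hard into a tray (over 80 N) (contact force between any of sleeve_p, sleeve_q and square_tray above 80 N or contact force between any of sleeve_p, sleeve_q and round_tray above 80 N).
It fails at once if a sleeve is dropped into a tray from more than about 20 mm (over 0.5 m/s just above the floor) ((horizontal distance between sleeve_p and square_tray below 0.06 m and height (world z) of sleeve_p below 0.012 m and linear speed of sleeve_p above 0.5 m/s) or (horizontal distance between sleeve_p and round_tray below 0.06 m and height (world z) of sleeve_p below 0.012 m and linear speed of sleeve_p above 0.5 m/s) or (horizontal distance between sleeve_q and square_tray below 0.06 m and height (world z) of sleeve_q below 0.012 m and linear speed of sleeve_q above 0.5 m/s) or (horizontal distance between sleeve_q and round_tray below 0.06 m and height (world z) of sleeve_q below 0.012 m and linear speed of sleeve_q above 0.5 m/s)).
It fails at once if a sleeve is knocked over (tilted over 0.6 rad) (angle between any of sleeve_p, sleeve_q's own z axis and vertical above 0.6 rad).
It fails at once if the tee fitting, the wrench or the centering ring is moved more than 20 mm (distance of any of tee, wrench, centering_ring from where it was at the start of the episode above 0.02 m).
It also fails if it takes over 72 s, if anything falls off the work surface, if the arm or the gripper's body presses on something with over 40 N, if the wrist force passes 120 N, or if a joint passes its speed limit or range.

## Working session

There is one attempt and no reset: what is moved stays moved. The work goes in short steps, Python scripts to look and compute and a tool call to move; the robot and the scene stay as the last step left them, time stands still between calls to the robot, and variables do not carry over. Pictures are saved under pics/ and viewed, on a budget of 10 in all, crops included, one or two more only if the job needs it, and the job is handed in when it is done.

Besides the shell and the picture viewer there is one more tool, called after ">>>" by a JSON object that holds its "op" and its "data", one argument or row to a line. servo_tool: Moves the arm, as the interface text tells. Its arguments: {"type":"object","properties":{"motion":{"type":"array"},"grip":{"type":"number"},"squeeze":{"type":"number"}},"required":["motion"]}

```bash
mkdir -p pics; ls; cat > h.py <<'E'
from station import r
import numpy as np, cv2
def cam(n):
    m=r.camera_model(n); R=cv2.Rodrigues(np.array(m["rvec"],float))[0]
    return np.array(m["K"],float),R,np.array(m["tvec"],float).ravel()
def onplane(M,u,v,z):
    K,R,t=M; d=R.T@np.linalg.inv(K)@np.array([u,v,1.]); c=-R.T@t
    return c+d*(z-c[2])/d[2]
def cloud(M,D):
    K,R,t=M; v,u=np.indices(D.shape); p=np.stack([u*D,v*D,D],-1)
    p=np.stack([(u-K[0,2])/K[0,0]*D,(v-K[1,2])/K[1,1]*D,D],-1)
    return (p-t)@R
E
python3 - <<'E'
from h import *
a=r.read_camera("top");b=r.read_camera("scene")
np.savez("a.npz",top=a[0],topd=a[1],sc=b[0],scd=b[1])
cv2.imwrite("pics/top.png",a[0]);cv2.imwrite("pics/scene.png",b[0])
for n in("top","scene"):
    K,R,t=cam(n);print(n,-R.T@t,K[0,0])
s=r.get_state();print(s["t"],s["ft_force"],s["ee_rot"])
E
```

```text
pics
top [ 0.49111915 -0.05309676  1.08780368] 397.2394353104023
scene [1.04078984 0.43863506 1.00091439] 430.03722544522554
0.1 [-0.05338813  0.08026343 -0.47492538] [ 1.85335666e-01  9.82674745e-01 -9.75915574e-04 -2.89167562e-04]
```

View pics/top.png

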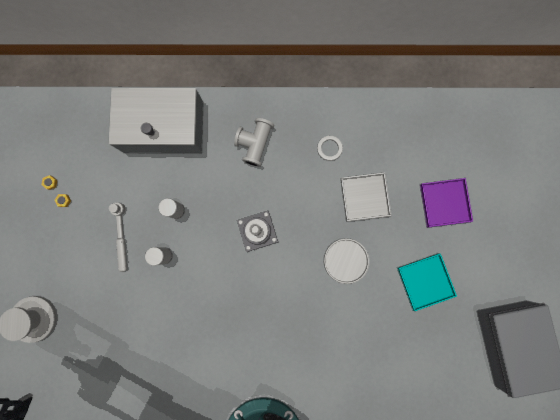

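View pics/scene.png

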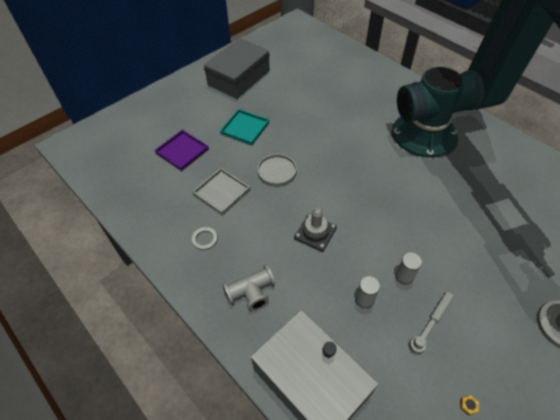

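Top view: the two sleeves are at (171,208) and (157,257), and the gauge is at (258,231). The steel square tray is at (366,197) and the round tray at (346,261). The tee is at (254,142), the wrench at (120,237) and the ring at (330,148). Possible mix-ups are the larger flanged object at (20,320), the tin/box knob at (147,129), and the purple (446,203) and turquoise (427,281) trays. By the description I take the two plain cylinders and the steel tray.

```bash
python3 - <<'E'
from h import *
f=np.load("a.npz");M=cam("top");S=cam("scene")
P=cloud(M,f["topd"]);Q=cloud(S,f["scd"])
def blob(P,c,rad,z0,z1):
    m=(np.hypot(P[...,0]-c[0],P[...,1]-c[1])<rad)&(P[...,2]>z0)&(P[...,2]<z1)
    p=P[m]
    if len(p)<5: return None
    (x,y),rr=cv2.minEnclosingCircle(p[:,:2].astype(np.float32))
    return len(p),p.mean(0).round(4),(round(x,4),round(y,4),round(rr,4)), cv2.minAreaRect(p[:,:2].astype(np.float32))
for n,u,v,h,z0,z1,rad in [("A",171,208,.09,.08,.1,.04),("B",157,257,.09,.08,.1,.04),("collar",258,231,.05,.043,.056,.045),("tip",258,231,.11,.1,.12,.045),("base",258,231,.034,.028,.040,.07),("sq",366,197,.018,.01,.03,.09),("rd",346,261,.018,.01,.03,.075),("wr",120,237,.02,.008,.06,.12)]:
    c=onplane(M,u,v,h);print(n,c[:2].round(3))
    print("  top",blob(P,c,rad,z0,z1));print("  sc ",blob(Q,c,rad,z0,z1))
s=f["top"][180:290,90:300];cv2.imwrite("pics/crop.png",cv2.resize(s,None,fx=3.5,fy=3.5,interpolation=2))
E
```

```text
A [0.591 0.235]
  top (269, array([0.5937, 0.244 , 0.0912]), (0.5937, 0.2452, 0.0237), ((0.5937795042991638, 0.2448105663061142), (0.04490935429930687, 0.0446091964840889), 46.426517486572266))
  sc  (305, array([0.5952, 0.249 , 0.0887]), (0.5934, 0.2479, 0.0235), ((0.5936460494995117, 0.2484339475631714), (0.044238314032554626, 0.04484833776950836), 49.37591552734375))
B [0.468 0.266]
  top (281, array([0.4707, 0.2734, 0.0913]), (0.4704, 0.2746, 0.0234), ((0.4706420600414276, 0.27442124485969543), (0.04466927424073219, 0.04483811929821968), 15.025311470031738))
  sc  (281, array([0.4722, 0.2782, 0.0886]), (0.4706, 0.2768, 0.0238), ((0.47084054350852966, 0.27795007824897766), (0.04461921378970146, 0.045122284442186356), 80.59313201904297))
collar [0.536 0.017]
  top (296, array([0.5383, 0.0207, 0.0515]), (0.5389, 0.022, 0.0299), ((0.5387239456176758, 0.021887820214033127), (0.05770208686590195, 0.05757276713848114), 89.58911895751953))
  sc  (239, array([0.5438, 0.0298, 0.0491]), (0.5384, 0.0247, 0.0311), ((0.5398860573768616, 0.026612112298607826), (0.054922547191381454, 0.059281151
[... 1235 characters left out ...]
0171]), (0.4607, -0.2171, 0.0601), ((0.4602341055870056, -0.21677321195602417), (0.11821238696575165, 0.11834464967250824), 81.07506561279297))
  sc  (227, array([ 0.4589, -0.2131,  0.0156]), (0.4592, -0.2135, 0.0629), ((0.45796796679496765, -0.21432363986968994), (0.1223650798201561, 0.11623232811689377), 45.86819839477539))
wr [0.519 0.391]
  top (587, array([0.5234, 0.3929, 0.0208]), (0.5111, 0.4092, 0.1029), ((0.5217593312263489, 0.39275944232940674), (0.1828715205192566, 0.1673738956451416), 20.12849235534668))
  sc  (792, array([0.5229, 0.3796, 0.0226]), (0.5232, 0.3685, 0.0995), ((0.5099104642868042, 0.3847459852695465), (0.18618535995483398, 0.12805373966693878), 46.334659576416016))
```

View pics/crop.png

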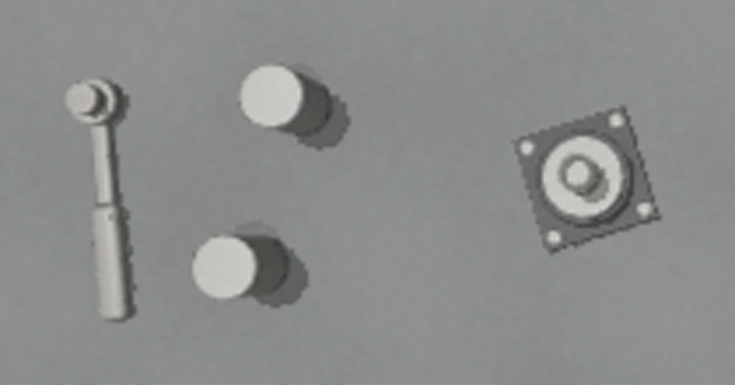

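The crop shows two plain cylinders, at crop (272,97) and (225,267), and the gauge at (580,177), so the choice holds. I approach the upper sleeve (A).

>>> {"op": "servo_tool", "data": {
  "motion": [
    [[-0.046,-0.01,0,0],[-0.046,-0.01,0,0],[-0.046,-0.01,0,0],[-0.046,-0.01,0,0],[-0.046,-0.01,0,0]]
  ],
  "grip": 1,
  "squeeze": 40
}}

```text
t: 0.6
tcp_pos: [0.3964, 0.3816, 0.2453]
ee_rot: [0.178, 0.984, -0.002, -0.003]
ft_force: [-0.1, 0.3, -0.7]
gripper_width: 0.0855
```

>>> {"op": "servo_tool", "data": {
  "motion": [
    [[0,0,0,-7.1],[0,0,0,-7.1],[0,0,0,-7.1],[0,0,0,0]]
  ]
}}

```text
t: 1.0
tcp_pos: [0.4024, 0.3751, 0.2415]
ee_rot: [-0.007, 1.0, -0.005, -0.005]
ft_force: [-0.2, 0.0, -0.7]
gripper_width: 0.085
```

>>> {"op": "servo_tool", "data": {
  "motion": [
    [[-0.04,-0.027,0,0],[-0.04,-0.027,0,0],[-0.04,-0.026,0,0],[-0.04,-0.026,0,-0.8],[-0.02,-0.01,0,0]]
  ]
}}

```text
t: 1.5
tcp_pos: [0.5854, 0.2616, 0.2385]
ee_rot: [-0.012, 1.0, -0.004, -0.007]
ft_force: [-0.7, 0.5, -0.4]
gripper_width: 0.0853
```

```bash
python3 - <<'E'
from h import *
s=r.get_state();M=cam("wrist");a=r.read_camera("wrist")
np.savez("w1.npz",im=a[0],d=a[1],K=M[0],R=M[1],t=M[2]);cv2.imwrite("pics/w1.png",a[0])
print(s["t"],s["tcp_pos"],s["ee_rot"],s["q"]);K,R,t=M;print(-R.T@t,R)
P=cloud(M,a[1]);z=P[...,2]
m=(z>.08)&(z<.1)&(np.hypot(P[...,0]-.594,P[...,1]-.247)<.05);p=P[m]
print(len(p),p.mean(0),cv2.minEnclosingCircle(p[:,:2].astype(np.float32)))
E
```

```text
1.5 [0.58544749 0.26160214 0.23850287] [-0.01237157  0.99989089 -0.00437373 -0.00678468] [ 0.33376324  0.30560371  1.13809017 -0.00405429  1.71353564 -1.26232303]
[0.52014425 0.26182092 0.36267574] [[-0.02546728  0.9996338  -0.00914808]
 [ 0.96727706  0.02695173  0.25228693]
 [ 0.2524411  -0.00242367 -0.96760923]]
1831 [0.59315956 0.24644486 0.08942815] ((0.594334065914154, 0.24638386070728302), 0.023134488612413406)
```

View pics/w1.png

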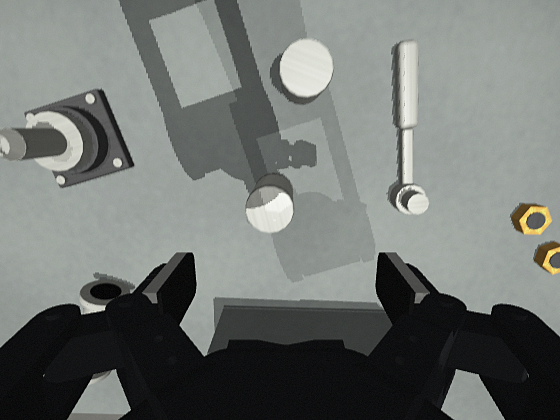

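The wrist view shows sleeve A at (270,210), sleeve B at (306,68) and the gauge at left. The wrist depth (0.594, 0.246) agrees with the top camera.

>>> {"op": "servo_tool", "data": {
  "motion": [
    [[-0.009,-0.015,0.02,1.4],[0,0,0.03,0],[0,0,0,0]]
  ]
}}

```text
t: 1.85
tcp_pos: [0.5979, 0.2439, 0.1854]
ee_rot: [0.006, 1.0, -0.005, -0.006]
ft_force: [0.6, -0.1, -0.1]
gripper_width: 0.0851
```

>>> {"op": "servo_tool", "data": {
  "motion": [
    [[0.002,0.003,0.02,-0.7],[0,0,0.025,0],[0,0,0.025,0],[0,0,0,0]]
  ]
}}

```text
t: 2.25
tcp_pos: [0.5951, 0.2488, 0.1181]
ee_rot: [0.002, 1.0, -0.004, -0.004]
ft_force: [-0.5, 0.0, -1.3]
gripper_width: 0.085
```

>>> {"op": "servo_tool", "data": {
  "motion": [
    [[0,-0.002,0.02,0],[0,0,0.02,0],[0,0,0.015,0],[0,0,0,0],[0,0,0,0]]
  ]
}}

```text
t: 2.75
tcp_pos: [0.5984, 0.2502, 0.0723]
ee_rot: [0.003, 1.0, -0.002, 0.002]
ft_force: [0.0, -0.0, 1.0]
gripper_width: 0.0852
```

>>> {"op": "servo_tool", "data": {
  "motion": [
    [[0.004,-0.004,0.008,0],[0,0,0,0],[0,0,0,0]]
  ]
}}

```text
t: 3.05
tcp_pos: [0.5958, 0.2466, 0.0676]
ee_rot: [0.003, 1.0, -0.001, 0.005]
ft_force: [-0.4, 0.7, 0.2]
gripper_width: 0.0853
```

>>> {"op": "servo_tool", "data": {
  "motion": [
    [[0.001,0,0.004,0],[0,0,0,0],[0,0,0,0],[0,0,0,0],[0,0,0,0]]
  ],
  "grip": 0,
  "squeeze": 40
}}

```text
t: 3.55
tcp_pos: [0.5953, 0.2464, 0.0645]
ee_rot: [0.003, 1.0, -0.001, 0.006]
ft_force: [-1.2, -0.6, 0.3]
gripper_width: 0.0449
```

>>> {"op": "servo_tool", "data": {
  "motion": [
    [[0,0,0,0],[0,0,0,0],[0,0,0,0]]
  ]
}}

```text
t: 3.85
tcp_pos: [0.5953, 0.2464, 0.0645]
ee_rot: [0.003, 1.0, -0.001, 0.006]
ft_force: [-1.0, -1.4, 0.3]
gripper_width: 0.0452
```

>>> {"op": "servo_tool", "data": {
  "motion": [
    [[0,0,-0.02,0],[0,0,-0.03,0],[0,0,-0.04,0],[0,0,-0.035,0],[0,0,-0.02,0]]
  ]
}}

```text
t: 4.35
tcp_pos: [0.5889, 0.2454, 0.2014]
ee_rot: [0.003, 1.0, -0.005, -0.006]
ft_force: [0.2, 0.8, -1.9]
gripper_width: 0.0448
```

>>> {"op": "servo_tool", "data": {
  "motion": [
    [[0.01,-0.035,0,0],[0.01,-0.035,0,0],[0.01,-0.035,0,0],[0.01,-0.035,0,0],[0,0,0,0]]
  ]
}}

```text
t: 4.85
tcp_pos: [0.5476, 0.1031, 0.2036]
ee_rot: [0.001, 1.0, -0.004, -0.004]
ft_force: [0.3, 0.4, -2.6]
gripper_width: 0.0452
```

```bash
cat >> h.py <<'E'
def fit(P,c,rad,z0,z1):
    m=(np.hypot(P[...,0]-c[0],P[...,1]-c[1])<rad)&(P[...,2]>z0)&(P[...,2]<z1); p=P[m]
    if len(p)<8: return len(p)
    (x,y),rr=cv2.minEnclosingCircle(p[:,:2].astype(np.float32))
    return len(p),round(x,4),round(y,4),round(rr,4),p[:,2].mean().round(4)
def look(name,cams=("wrist","scene","top"),c=(.5388,.0235),save=None):
    for n in cams:
        s=r.get_state();M=cam(n);im,d=r.read_camera(n);P=cloud(M,d);x,y,z=s["tcp_pos"]
        print(n,"tcp",np.round(s["tcp_pos"],4),"sleevetop",fit(P,(x,y),.04,z+.015,z+.04),"side",fit(P,(x,y),.04,z-.06,z-.03))
        if name=="pin": print("  collar",fit(P,c,.045,.043,.056),"tip",fit(P,c,.03,.095,.12))
        if n==save: cv2.imwrite("pics/%s%.1f.png"%(n,s["t"]),im);print("saved %s%.1f"%(n,s["t"]))
E
python3 -c '
from h import *
look("pin",save="wrist")'; ls pics
```

```text
wrist tcp [0.5476 0.1031 0.2036] sleevetop (13966, 0.5476, 0.1032, 0.0401, np.float64(0.2301)) side (866, 0.54, 0.103, 0.0223, np.float64(0.16))
  collar (1913, 0.5394, 0.0228, 0.03, np.float64(0.0496)) tip (1050, 0.5396, 0.023, 0.0145, np.float64(0.1019))
saved wrist4.8
scene tcp [0.548  0.105  0.2034] sleevetop (307, 0.5493, 0.1051, 0.0398, np.float64(0.2299)) side (124, 0.5469, 0.1081, 0.0227, np.float64(0.1587))
  collar (239, 0.5374, 0.0253, 0.0305, np.float64(0.0492)) tip (89, 0.5397, 0.025, 0.0154, np.float64(0.1013))
top tcp [0.5484 0.1063 0.2034] sleevetop (17, 0.5479, 0.0739, 0.0123, np.float64(0.2394)) side (18, 0.5313, 0.0916, 0.0106, np.float64(0.1575))
  collar (298, 0.5389, 0.0223, 0.0299, np.float64(0.0517)) tip (104, 0.5388, 0.0219, 0.014, np.float64(0.104))
crop.png
scene.png
top.png
w1.png
wrist4.8.png
```

>>> {"op": "servo_tool", "data": {
  "motion": [
    [[0.003,-0.025,0,0],[0.003,-0.025,0,0],[0.0,-0.02,0,0],[0.0,-0.008,0,0],[0,0,0,0]]
  ]
}}

```text
t: 5.5
tcp_pos: [0.5443, 0.0337, 0.2016]
ee_rot: [-0.007, 1.0, -0.001, -0.005]
ft_force: [-0.1, 0.1, -2.8]
gripper_width: 0.0449
```

```bash
cat >> h.py <<'E'
def look2(save=None):
    for n in ("wrist","scene"):
        s=r.get_state();M=cam(n);im,d=r.read_camera(n);P=cloud(M,d);x,y,z=s["tcp_pos"]
        print(n,"tcp",np.round(s["tcp_pos"],4),np.round(s["ee_rot"],3),"top",fit(P,(x,y),.0245,z+.021,z+.03),"low",fit(P,(x,y),.035,z-.06,z-.03),"pin",fit(P,(.539,.0235),.02,.06,.1),"collar",fit(P,(.539,.0235),.035,.045,.055))
        if n==save: cv2.imwrite("pics/%s%.1f.png"%(n,s["t"]),im[:, :]);print("saved %s%.1f"%(n,s["t"]))
E
python3 -c '
from h import *
look2("scene")'; ls pics
```

```text
wrist tcp [0.5443 0.0337 0.2016] [-0.007  1.    -0.001 -0.005] top (9584, 0.5434, 0.0337, 0.0243, np.float64(0.2268)) low (879, 0.5364, 0.0337, 0.0222, np.float64(0.1579)) pin (264, 0.5386, 0.0226, 0.0139, np.float64(0.0818)) collar (1542, 0.539, 0.0227, 0.0298, np.float64(0.0497))
scene tcp [0.5443 0.0342 0.2015] [-0.007  1.    -0.    -0.005] top (144, 0.5461, 0.0338, 0.0232, np.float64(0.2263)) low (128, 0.5434, 0.0393, 0.0227, np.float64(0.1565)) pin (94, 0.5397, 0.0265, 0.0141, np.float64(0.0811)) collar (220, 0.5371, 0.0246, 0.0308, np.float64(0.0492))
saved scene5.5
crop.png
scene.png
scene5.5.png
top.png
w1.png
wrist4.8.png
```

>>> {"op": "servo_tool", "data": {
  "motion": [
    [[0.003,-0.011,0,0.5],[0,0,0.005,0],[0,0,0.005,0],[0,0,0.005,0],[0,0,0,0]]
  ]
}}

```text
t: 6.1
tcp_pos: [0.5408, 0.0256, 0.1848]
ee_rot: [-0.004, 1.0, 0.0, -0.005]
ft_force: [0.6, 0.2, -3.8]
gripper_width: 0.0454
```

```bash
python3 -c '
from h import *
look2()'
```

```text
wrist tcp [0.5408 0.0256 0.1848] [-0.004  1.     0.    -0.005] top (9565, 0.5407, 0.0255, 0.0244, np.float64(0.2101)) low (875, 0.5333, 0.0258, 0.0223, np.float64(0.1413)) pin (116, 0.5311, 0.0221, 0.0113, np.float64(0.0694)) collar (1555, 0.5391, 0.0227, 0.0298, np.float64(0.0496))
scene tcp [0.541  0.0256 0.1853] [-0.004  1.     0.    -0.005] top (145, 0.5432, 0.0243, 0.0238, np.float64(0.2101)) low (120, 0.5428, 0.0315, 0.0221, np.float64(0.14)) pin (91, 0.5393, 0.0271, 0.0135, np.float64(0.0807)) collar (223, 0.5375, 0.0251, 0.0304, np.float64(0.0495))
```

View pics/scene5.5.png

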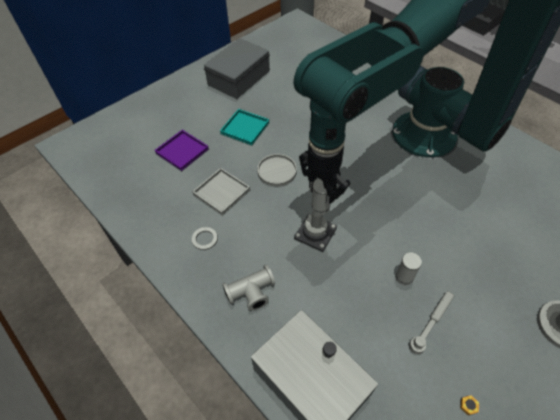

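The scene picture shows the sleeve at about (320,195), just above the pin at (316,225). A 3 mm y correction remains.

>>> {"op": "servo_tool", "data": {
  "motion": [
    [[0,-0.003,0.002,0],[0,0,0.004,0],[0,0,0.004,0],[0,0,0,0]]
  ]
}}

```text
t: 6.6
tcp_pos: [0.5416, 0.0222, 0.1755]
ee_rot: [-0.004, 1.0, 0.0, -0.004]
ft_force: [-0.1, -0.2, -3.1]
gripper_width: 0.0449
```

>>> {"op": "servo_tool", "data": {
  "motion": [
    [[0.001,0.0005,0.003,0],[0,0,0.003,0],[0,0,0.003,0],[0,0,0,0]]
  ]
}}

```text
t: 7.0
tcp_pos: [0.5403, 0.0228, 0.1656]
ee_rot: [-0.004, 1.0, 0.0, -0.004]
ft_force: [-0.7, 0.2, -3.4]
gripper_width: 0.0449
```

>>> {"op": "servo_tool", "data": {
  "motion": [
    [[0,0,0.004,0],[0,0,0.004,0],[0,0,0.004,0],[0,0,0,0]]
  ]
}}

```text
t: 7.4
tcp_pos: [0.5402, 0.0228, 0.1525]
ee_rot: [-0.004, 1.0, 0.0, -0.004]
ft_force: [0.4, 0.8, -2.5]
gripper_width: 0.0449
```

>>> {"op": "servo_tool", "data": {
  "motion": [
    [[0,0,0.004,0],[0,0,0.004,0],[0,0,0.003,0],[0,0,0,0]]
  ]
}}

```text
t: 7.8
tcp_pos: [0.5401, 0.0228, 0.1404]
ee_rot: [-0.004, 1.0, 0.0, -0.004]
ft_force: [0.6, -0.2, -2.4]
gripper_width: 0.0449
```

>>> {"op": "servo_tool", "data": {
  "motion": [
    [[0,0,0.003,0],[0,0,0.002,0],[0,0,0.001,0],[0,0,0,0]]
  ]
}}

```text
t: 8.2
tcp_pos: [0.5402, 0.0228, 0.134]
ee_rot: [-0.004, 1.0, 0.0, -0.004]
ft_force: [0.0, 0.6, -2.0]
gripper_width: 0.045
```

>>> {"op": "servo_tool", "data": {
  "motion": [
    [[0,0,0.0015,0],[0,0,0.001,0],[0,0,0,0]]
  ]
}}

```text
t: 8.5
tcp_pos: [0.5403, 0.0228, 0.1316]
ee_rot: [-0.004, 1.0, 0.0, -0.004]
ft_force: [0.1, -0.3, -2.4]
gripper_width: 0.0452
```

>>> {"op": "servo_tool", "data": {
  "motion": [
    [[0,0,0.0015,0],[0,0,0.001,0],[0,0,0,0]]
  ]
}}

```text
t: 8.8
tcp_pos: [0.5404, 0.0228, 0.129]
ee_rot: [-0.004, 1.0, 0.0, -0.004]
ft_force: [-0.9, -0.0, -2.9]
gripper_width: 0.045
```

No contact 5 mm past the shallow stop, so A looks deep. I continue to the collar.

>>> {"op": "servo_tool", "data": {
  "motion": [
    [[0,0,0.003,0],[0,0,0.003,0],[0,0,0.002,0],[0,0,0,0]]
  ]
}}

```text
t: 9.2
tcp_pos: [0.5402, 0.0228, 0.1201]
ee_rot: [-0.004, 1.0, 0.0, -0.004]
ft_force: [0.8, 0.4, -2.5]
gripper_width: 0.0445
```

>>> {"op": "servo_tool", "data": {
  "motion": [
    [[0,0,0.0015,0],[0,0,0.001,0],[0,0,0,0]]
  ]
}}

```text
t: 9.5
tcp_pos: [0.5402, 0.0228, 0.1173]
ee_rot: [-0.004, 1.0, 0.0, -0.004]
ft_force: [0.0, -0.3, -2.1]
gripper_width: 0.0453
```

>>> {"op": "servo_tool", "data": {
  "motion": [
    [[0,0,0.0015,0],[0,0,0.001,0],[0,0,0,0]]
  ]
}}

```text
t: 9.8
tcp_pos: [0.5403, 0.0228, 0.1148]
ee_rot: [-0.004, 1.0, 0.0, -0.004]
ft_force: [0.3, 0.1, -1.7]
gripper_width: 0.0451
```

>>> {"op": "servo_tool", "data": {
  "motion": [
    [[0,0,0.0015,0],[0,0,0,0],[0,0,0,0]]
  ]
}}

```text
t: 10.1
tcp_pos: [0.5408, 0.0228, 0.1149]
ee_rot: [-0.004, 1.0, -0.0, -0.003]
ft_force: [0.1, -0.5, -2.3]
gripper_width: 0.0452
```

>>> {"op": "servo_tool", "data": {
  "motion": [
    [[0,0,0.001,0],[0,0,0.001,0],[0,0,0,0],[0,0,0,0]]
  ]
}}

```text
t: 10.5
tcp_pos: [0.5412, 0.0228, 0.1146]
ee_rot: [-0.004, 1.0, -0.0, -0.002]
ft_force: [-0.0, -0.5, -0.3]
gripper_width: 0.0452
```

```bash
python3 -c '
from h import *
print([np.round(r.get_state()["ft_force"],1)]);look2()
print(np.round(r.get_state()["ft_force"],1))'
```

```text
[array([-0. , -0.5, -0.3])]
wrist tcp [0.5412 0.0228 0.1146] [-0.004  1.    -0.    -0.002] top (9541, 0.5414, 0.0227, 0.0246, np.float64(0.1398)) low (874, 0.533, 0.0228, 0.0221, np.float64(0.0711)) pin 0 collar (1651, 0.5394, 0.0231, 0.0301, np.float64(0.0496))
scene tcp [0.5412 0.0227 0.1146] [-0.004  1.    -0.    -0.002] top (127, 0.5444, 0.0212, 0.0232, np.float64(0.1395)) low (101, 0.5435, 0.0289, 0.022, np.float64(0.0698)) pin 1 collar (129, 0.5392, 0.0266, 0.0301, np.float64(0.0495))
[-2.4 -0.1  1.5]
```

Seated: top face at z 0.140, so the mouth is at 0.050 on the collar, with the force rising about 4 N. A is the good sleeve. I lift and go to the square tray.

>>> {"op": "servo_tool", "data": {
  "motion": [
    [[0,0,-0.01,0],[0,0,-0.015,0],[0,0,-0.02,0],[0,0,-0.025,0],[0,0,-0.018,0]]
  ]
}}

```text
t: 11.1
tcp_pos: [0.5404, 0.0228, 0.2024]
ee_rot: [-0.004, 1.0, 0.0, -0.005]
ft_force: [0.5, 0.4, -2.6]
gripper_width: 0.0455
```

>>> {"op": "servo_tool", "data": {
  "motion": [
    [[-0.016,-0.045,0,0],[-0.016,-0.045,0,0],[-0.016,-0.045,0,0],[-0.016,-0.045,0,0],[-0.016,-0.045,0,0]]
  ]
}}

```text
t: 11.6
tcp_pos: [0.6289, -0.201, 0.2138]
ee_rot: [-0.011, 1.0, 0.0, 0.003]
ft_force: [-0.2, -0.1, -2.4]
gripper_width: 0.0454
```

>>> {"op": "servo_tool", "data": {
  "motion": [
    [[0,-0.03,0.01,0.6],[0,-0.025,0.02,0.5],[0,0,0.025,0],[0,0,0.02,0],[0,0,0,0]]
  ]
}}

```text
t: 12.1
tcp_pos: [0.6326, -0.2695, 0.1395]
ee_rot: [0.004, 1.0, -0.002, 0.006]
ft_force: [-0.1, 0.6, -4.1]
gripper_width: 0.0451
```

>>> {"op": "servo_tool", "data": {
  "motion": [
    [[0,0,0.02,0],[0,0,0.015,0],[0,0,0.01,0],[0,0,0,0],[0,0,0,0]]
  ]
}}

```text
t: 12.6
tcp_pos: [0.6359, -0.2699, 0.0988]
ee_rot: [0.004, 1.0, -0.004, 0.009]
ft_force: [-0.3, -0.1, -2.4]
gripper_width: 0.0449
```

```bash
python3 - <<'E'
from h import *
for n in("wrist","top"):
    s=r.get_state();M=cam(n);im,d=r.read_camera(n);P=cloud(M,d);x,y,z=s["tcp_pos"]
    m=(np.hypot(P[...,0]-.634,P[...,1]+.27)<.09)&(P[...,2]>.011)&(P[...,2]<.024);p=P[m][:,:2].astype(np.float32)
    print(n,np.round(s["tcp_pos"],4),np.round(s["ee_rot"],3),len(p),cv2.minAreaRect(p),fit(P,(x,y),.0245,z+.021,z+.03))
E
```

```text
wrist [ 0.6359 -0.2699  0.0988] [ 0.004  1.    -0.004  0.009] 3088 ((0.6299898624420166, -0.2714729905128479), (0.11089889705181122, 0.12040506303310394), 7.236598014831543) (9462, 0.6354, -0.2701, 0.0243, np.float64(0.1239))
top [ 0.6358 -0.2699  0.0988] [ 0.004  1.    -0.004  0.009] 194 ((0.6336124539375305, -0.2708948254585266), (0.11996830999851227, 0.12073441594839096), 7.0732526779174805) 2
```

>>> {"op": "servo_tool", "data": {
  "motion": [
    [[0,0,0.01,0],[0,0,0.008,0],[0,0,0.005,0],[0,0,0,0],[0,0,0,0]]
  ]
}}

```text
t: 13.2
tcp_pos: [0.6371, -0.2704, 0.0758]
ee_rot: [0.004, 1.0, -0.004, 0.011]
ft_force: [0.6, 0.2, -2.2]
gripper_width: 0.045
```

>>> {"op": "servo_tool", "data": {
  "motion": [
    [[0,0,0.002,0],[0,0,0.001,0],[0,0,0,0]]
  ]
}}

```text
t: 13.5
tcp_pos: [0.6373, -0.2706, 0.0728]
ee_rot: [0.004, 1.0, -0.005, 0.011]
ft_force: [-0.2, -1.3, -3.1]
gripper_width: 0.0447
```

>>> {"op": "servo_tool", "data": {
  "motion": [
    [[0,0,0.0015,0],[0,0,0.0015,0],[0,0,0.001,0],[0,0,0,0],[0,0,0,0]]
  ]
}}

```text
t: 14.0
tcp_pos: [0.6376, -0.2707, 0.069]
ee_rot: [0.004, 1.0, -0.005, 0.011]
ft_force: [0.1, 0.6, -2.6]
gripper_width: 0.0452
```

>>> {"op": "servo_tool", "data": {
  "motion": [
    [[0,0,0.001,0],[0,0,0.001,0],[0,0,0,0],[0,0,0,0]]
  ]
}}

```text
t: 14.4
tcp_pos: [0.6383, -0.2709, 0.0688]
ee_rot: [0.004, 1.0, -0.005, 0.012]
ft_force: [-0.1, 1.5, -2.3]
gripper_width: 0.0451
```

>>> {"op": "servo_tool", "data": {
  "motion": [
    [[0,0,0.001,0],[0,0,0,0]]
  ]
}}

```text
t: 14.6
tcp_pos: [0.6387, -0.271, 0.0688]
ee_rot: [0.004, 1.0, -0.005, 0.013]
ft_force: [-0.1, 0.7, -2.5]
gripper_width: 0.0449
```

>>> {"op": "servo_tool", "data": {
  "motion": [
    [[0,0,0,0],[0,0,0,0],[0,0,0,0],[0,0,0,0],[0,0,0,0]]
  ],
  "grip": 1
}}

```text
t: 15.1
tcp_pos: [0.6397, -0.2717, 0.0697]
ee_rot: [0.004, 1.0, -0.006, 0.014]
ft_force: [0.3, -0.2, -0.3]
gripper_width: 0.0852
```

>>> {"op": "servo_tool", "data": {
  "motion": [
    [[0,0,-0.01,0],[0,0,-0.03,0],[0,0,-0.045,0],[0,0,-0.045,0],[0,0,-0.03,0]]
  ]
}}

```text
t: 15.6
tcp_pos: [0.6322, -0.2683, 0.2285]
ee_rot: [0.004, 1.0, -0.003, 0.007]
ft_force: [0.4, -0.2, -0.1]
gripper_width: 0.0856
```

```bash
python3 - <<'E'
from h import *
for n in("scene","wrist"):
    s=r.get_state();M=cam(n);im,d=r.read_camera(n);P=cloud(M,d)
    print(n,np.round(s["tcp_pos"],4),np.round(s["ee_rot"],3),"top",fit(P,(.637,-.27),.05,.085,.102),"B",fit(P,(.4706,.2755),.05,.08,.1))
cv2.imwrite("pics/w2.png",im)
E
```

```text
scene [ 0.6322 -0.2683  0.2285] [ 0.004  1.    -0.003  0.007] top (183, 0.6375, -0.2686, 0.0241, np.float64(0.0925)) B (280, 0.4695, 0.2793, 0.0246, np.float64(0.0888))
wrist [ 0.6338 -0.2691  0.2351] [ 0.004  1.    -0.005  0.012] top (1965, 0.6384, -0.2717, 0.0232, np.float64(0.0934)) B 0
```

View pics/w2.png

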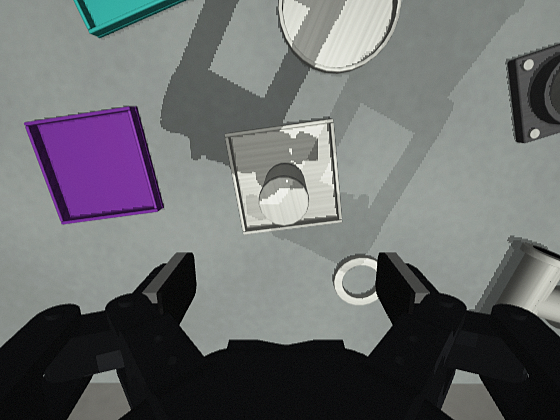

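Sleeve A stands upright in the steel tray, at wrist pixel (283,200) with its top at z 0.0934. Now sleeve B.

>>> {"op": "servo_tool", "data": {
  "motion": [
    [[0.013,0.045,0,0],[0.013,0.045,0,0],[0.013,0.045,0,0],[0.013,0.045,0,0],[0.013,0.045,0,0]]
  ]
}}

```text
t: 16.2
tcp_pos: [0.5699, -0.0436, 0.2277]
ee_rot: [0.009, 1.0, -0.006, 0.013]
ft_force: [1.3, 0.0, -0.1]
gripper_width: 0.0855
```

>>> {"op": "servo_tool", "data": {
  "motion": [
    [[0.013,0.045,0,0],[0.013,0.045,0,0],[0.013,0.045,0,0],[0.013,0.045,0,0],[0.013,0.035,0,0]]
  ]
}}

```text
t: 16.7
tcp_pos: [0.5035, 0.1817, 0.223]
ee_rot: [0.01, 1.0, -0.006, 0.013]
ft_force: [0.8, 0.2, 1.2]
gripper_width: 0.0859
```

>>> {"op": "servo_tool", "data": {
  "motion": [
    [[0.013,0.035,0,-0.6],[0.01,0.03,0,-0.5],[0.006,0.018,0,0],[0,0,0,0],[0,0,0,0]]
  ]
}}

```text
t: 17.2
tcp_pos: [0.4699, 0.2728, 0.2204]
ee_rot: [-0.005, 1.0, -0.005, 0.012]
ft_force: [-0.5, 0.2, 0.2]
gripper_width: 0.0856
```

```bash
python3 - <<'E'
from h import *
s=r.get_state();M=cam("wrist");im,d=r.read_camera("wrist");P=cloud(M,d)
print(np.round(s["tcp_pos"],4),np.round(s["ee_rot"],3),"B",fit(P,(.471,.2757),.05,.08,.1))
E
```

```text
[0.4699 0.2728 0.2204] [-0.005  1.    -0.005  0.012] B (2123, 0.4708, 0.2756, 0.0231, np.float64(0.0894))
```

>>> {"op": "servo_tool", "data": {
  "motion": [
    [[0.003,0.004,0.03,0],[0,0,0.035,0],[0,0,0.03,0],[0,0,0,0],[0,0,0,0]]
  ]
}}

```text
t: 17.75
tcp_pos: [0.4733, 0.2705, 0.1258]
ee_rot: [-0.0, 1.0, -0.005, 0.015]
ft_force: [-0.4, -0.2, 0.4]
gripper_width: 0.0854
```

>>> {"op": "servo_tool", "data": {
  "motion": [
    [[0.004,0.006,0.01,0],[0,0,0.02,0],[0,0,0.02,0],[0,0,0.005,0],[0,0,0,0]]
  ]
}}

```text
t: 18.25
tcp_pos: [0.4759, 0.2782, 0.077]
ee_rot: [0.001, 1.0, -0.002, 0.021]
ft_force: [-0.0, -0.4, 0.6]
gripper_width: 0.0853
```

>>> {"op": "servo_tool", "data": {
  "motion": [
    [[0.005,-0.003,0.003,0],[0,0,0.003,0],[0,0,0,0],[0,0,0,0]]
  ]
}}

```text
t: 18.65
tcp_pos: [0.4727, 0.2762, 0.0745]
ee_rot: [0.001, 1.0, -0.0, 0.025]
ft_force: [0.4, -0.1, 0.7]
gripper_width: 0.0856
```

>>> {"op": "servo_tool", "data": {
  "motion": [
    [[0.003,-0.0005,0.004,0],[0,0,0.003,0],[0,0,0,0],[0,0,0,0],[0,0,0,0]]
  ],
  "grip": 0,
  "squeeze": 40
}}

```text
t: 19.15
tcp_pos: [0.4703, 0.2758, 0.0679]
ee_rot: [0.001, 1.0, 0.0, 0.025]
ft_force: [-0.4, -0.0, 0.3]
gripper_width: 0.0451
```

>>> {"op": "servo_tool", "data": {
  "motion": [
    [[0,0,0,0],[0,0,0,0]]
  ]
}}

```text
t: 19.35
tcp_pos: [0.4703, 0.2757, 0.0678]
ee_rot: [0.001, 1.0, 0.0, 0.025]
ft_force: [-0.8, -0.4, 0.6]
gripper_width: 0.0454
```

>>> {"op": "servo_tool", "data": {
  "motion": [
    [[0,0,-0.02,0],[0,0,-0.03,0],[0,0,-0.04,0],[0,0,-0.035,0],[-0.005,-0.015,-0.015,0]]
  ]
}}

```text
t: 19.85
tcp_pos: [0.4631, 0.2597, 0.2022]
ee_rot: [-0.0, 1.0, -0.004, 0.015]
ft_force: [0.2, 0.5, -2.6]
gripper_width: 0.0452
```

>>> {"op": "servo_tool", "data": {
  "motion": [
    [[-0.012,-0.04,0,0],[-0.012,-0.04,0,0],[-0.012,-0.04,0,0],[-0.012,-0.04,0,0],[-0.01,-0.03,0,0]]
  ]
}}

```text
t: 20.35
tcp_pos: [0.5224, 0.0672, 0.2055]
ee_rot: [-0.005, 1.0, -0.002, 0.016]
ft_force: [-0.5, -0.2, -2.4]
gripper_width: 0.0452
```

>>> {"op": "servo_tool", "data": {
  "motion": [
    [[-0.008,-0.02,0,0.3],[-0.008,-0.016,0,0],[0,0,0,0],[0,0,0,0]]
  ]
}}

```text
t: 20.75
tcp_pos: [0.5379, 0.0248, 0.2014]
ee_rot: [0.002, 1.0, -0.003, 0.012]
ft_force: [0.2, 0.7, -3.1]
gripper_width: 0.0451
```

```bash
python3 -c '
from h import *
look2()'
```

```text
wrist tcp [0.5379 0.0248 0.2014] [ 0.002  1.    -0.003  0.012] top (7963, 0.5368, 0.0249, 0.0244, np.float64(0.2234)) low (1032, 0.5317, 0.0246, 0.0225, np.float64(0.1577)) pin (184, 0.533, 0.0225, 0.0125, np.float64(0.074)) collar (1462, 0.5393, 0.0227, 0.0298, np.float64(0.0497))
scene tcp [0.5378 0.0249 0.2013] [ 0.002  1.    -0.003  0.012] top (117, 0.5392, 0.0248, 0.0242, np.float64(0.224)) low (120, 0.5402, 0.0316, 0.0217, np.float64(0.1562)) pin (99, 0.5397, 0.0253, 0.0148, np.float64(0.0829)) collar (225, 0.5387, 0.0249, 0.031, np.float64(0.0495))
```

>>> {"op": "servo_tool", "data": {
  "motion": [
    [[-0.0015,-0.002,0.004,0],[0,0,0.005,0],[0,0,0.005,0],[0,0,0,0],[0,0,0,0]]
  ]
}}

```text
t: 21.35
tcp_pos: [0.5386, 0.0262, 0.1858]
ee_rot: [-0.001, 1.0, -0.003, 0.011]
ft_force: [0.1, -0.0, -3.2]
gripper_width: 0.0449
```

```bash
python3 -c '
from h import *
look2()'
```

```text
wrist tcp [0.5386 0.0262 0.1858] [-0.001  1.    -0.003  0.011] top (7901, 0.538, 0.0264, 0.0245, np.float64(0.2078)) low (1034, 0.5323, 0.0261, 0.0225, np.float64(0.1421)) pin (103, 0.5308, 0.0216, 0.0111, np.float64(0.068)) collar (1562, 0.5393, 0.0228, 0.03, np.float64(0.0496))
scene tcp [0.5385 0.0262 0.1857] [-0.001  1.    -0.003  0.011] top (101, 0.5418, 0.0244, 0.0231, np.float64(0.2084)) low (126, 0.5385, 0.0301, 0.0228, np.float64(0.1404)) pin (95, 0.539, 0.0259, 0.0141, np.float64(0.0802)) collar (227, 0.5393, 0.0255, 0.0309, np.float64(0.0493))
```

>>> {"op": "servo_tool", "data": {
  "motion": [
    [[-0.0015,-0.0035,0,0],[0,0,0.003,0],[0,0,0.003,0],[0,0,0,0]]
  ]
}}

```text
t: 21.85
tcp_pos: [0.5409, 0.022, 0.1803]
ee_rot: [-0.001, 1.0, -0.003, 0.012]
ft_force: [0.2, 0.6, -3.3]
gripper_width: 0.0452
```

>>> {"op": "servo_tool", "data": {
  "motion": [
    [[0,0.0005,0.003,0],[0,0,0.003,0],[0,0,0.003,0],[0,0,0,0]]
  ]
}}

```text
t: 22.25
tcp_pos: [0.541, 0.0225, 0.1701]
ee_rot: [-0.001, 1.0, -0.003, 0.012]
ft_force: [-0.1, 0.2, -3.3]
gripper_width: 0.045
```

>>> {"op": "servo_tool", "data": {
  "motion": [
    [[0.0005,0,0.004,0],[0,0,0.004,0],[0.0005,0,0.003,0],[0,0,0,0]]
  ]
}}

```text
t: 22.65
tcp_pos: [0.5401, 0.0225, 0.1579]
ee_rot: [-0.001, 1.0, -0.003, 0.012]
ft_force: [-0.1, 0.6, -3.5]
gripper_width: 0.0453
```

>>> {"op": "servo_tool", "data": {
  "motion": [
    [[0,0,0.004,0],[0.0003,0,0.004,0],[0,0,0.003,0],[0,0,0,0]]
  ]
}}

```text
t: 23.05
tcp_pos: [0.54, 0.0225, 0.1459]
ee_rot: [-0.001, 1.0, -0.003, 0.012]
ft_force: [-0.5, -0.5, -2.0]
gripper_width: 0.0449
```

>>> {"op": "servo_tool", "data": {
  "motion": [
    [[0,0,0.003,0],[0,0,0.002,0],[0,0,0,0]]
  ]
}}

```text
t: 23.35
tcp_pos: [0.5402, 0.0224, 0.1406]
ee_rot: [-0.001, 1.0, -0.003, 0.012]
ft_force: [-0.4, 0.5, -2.9]
gripper_width: 0.0451
```

>>> {"op": "servo_tool", "data": {
  "motion": [
    [[0,0,0.0015,0],[0,0,0.001,0],[0,0,0,0]]
  ]
}}

```text
t: 23.65
tcp_pos: [0.5404, 0.0224, 0.1381]
ee_rot: [-0.001, 1.0, -0.003, 0.012]
ft_force: [-0.1, -0.0, -2.3]
gripper_width: 0.0451
```

>>> {"op": "servo_tool", "data": {
  "motion": [
    [[0,0,0.001,0],[0,0,0.001,0],[0,0,0,0],[0,0,0,0]]
  ]
}}

```text
t: 24.05
tcp_pos: [0.541, 0.0224, 0.1379]
ee_rot: [-0.001, 1.0, -0.003, 0.013]
ft_force: [0.1, 0.3, -2.3]
gripper_width: 0.0449
```

>>> {"op": "servo_tool", "data": {
  "motion": [
    [[0.0008,0,0.001,0],[0,0,0.001,0],[0,0,0,0],[0,0,0,0]]
  ]
}}

```text
t: 24.45
tcp_pos: [0.541, 0.0224, 0.1378]
ee_rot: [-0.001, 1.0, -0.003, 0.015]
ft_force: [-0.7, 0.2, 0.7]
gripper_width: 0.0453
```

```bash
python3 -c '
from h import *
look2("scene");print(np.round(r.get_state()["ft_force"],1))'
```

```text
wrist tcp [0.541  0.0224 0.1378] [-0.001  1.    -0.003  0.015] top (7998, 0.5405, 0.0225, 0.0246, np.float64(0.1599)) low (1037, 0.5349, 0.0222, 0.0224, np.float64(0.0942)) pin 0 collar (1778, 0.5392, 0.0228, 0.0299, np.float64(0.0495))
scene tcp [0.5411 0.0224 0.1378] [-0.001  1.    -0.003  0.015] top (111, 0.5427, 0.0217, 0.0236, np.float64(0.1603)) low (108, 0.5418, 0.0275, 0.0229, np.float64(0.0929)) pin 3 collar (175, 0.5389, 0.0259, 0.0304, np.float64(0.0494))
saved scene24.5
[-2.2 -0.1  0.8]
```

Sleeve B stopped with its top at 0.160 and mouth 20 mm above the collar, with rising force and the collar still up. It is the shallow one, so it goes to the round tray.

>>> {"op": "servo_tool", "data": {
  "motion": [
    [[0,0,-0.01,0],[0,0,-0.015,0],[0,0,-0.02,0],[0,0,-0.022,0],[0,0,-0.01,0]]
  ]
}}

```text
t: 25.05
tcp_pos: [0.5376, 0.0229, 0.2123]
ee_rot: [-0.001, 1.0, -0.002, 0.011]
ft_force: [0.9, -0.1, -3.1]
gripper_width: 0.0455
```

>>> {"op": "servo_tool", "data": {
  "motion": [
    [[0.014,-0.042,0,0],[0.014,-0.042,0,0],[0.014,-0.042,0,0],[0.014,-0.042,0,0],[0.012,-0.035,0,0]]
  ]
}}

```text
t: 25.55
tcp_pos: [0.4709, -0.1815, 0.2119]
ee_rot: [-0.007, 1.0, -0.001, 0.013]
ft_force: [1.5, 0.2, -2.3]
gripper_width: 0.0455
```

>>> {"op": "servo_tool", "data": {
  "motion": [
    [[0.005,-0.013,0.01,0.4],[0.003,-0.008,0.02,0],[0,0,0.03,0],[0,0,0.025,0],[0,0,0,0]]
  ]
}}

```text
t: 26.05
tcp_pos: [0.4619, -0.2105, 0.1231]
ee_rot: [0.002, 1.0, -0.003, 0.012]
ft_force: [-0.3, 1.5, -2.9]
gripper_width: 0.0455
```

```bash
python3 - <<'E'
from h import *
s=r.get_state();M=cam("wrist");im,d=r.read_camera("wrist");P=cloud(M,d);x,y,z=s["tcp_pos"]
print(np.round(s["tcp_pos"],4),np.round(s["ee_rot"],3),"rim",fit(P,(.46,-.216),.075,.013,.024),"top",fit(P,(x,y),.0245,z+.015,z+.03),"low",fit(P,(x,y),.035,z-.06,z-.03))
E
```

```text
[ 0.4619 -0.2105  0.1231] [ 0.002  1.    -0.003  0.012] rim (1874, 0.461, -0.2168, 0.06, np.float64(0.0172)) top (9574, 0.4619, -0.2105, 0.0245, np.float64(0.1446)) low (1031, 0.456, -0.2106, 0.0226, np.float64(0.0794))
```

>>> {"op": "servo_tool", "data": {
  "motion": [
    [[0.001,-0.006,0.015,0],[0,0,0.013,0],[0,0,0.008,0],[0,0,0.003,0],[0,0,0,0]]
  ]
}}

```text
t: 26.6
tcp_pos: [0.4656, -0.2188, 0.0872]
ee_rot: [0.002, 1.0, -0.005, 0.017]
ft_force: [-0.0, 0.1, -2.4]
gripper_width: 0.0452
```

>>> {"op": "servo_tool", "data": {
  "motion": [
    [[0,0,0.001,0],[0,0,0,0],[0,0,0,0]]
  ]
}}

```text
t: 26.9
tcp_pos: [0.4665, -0.219, 0.0874]
ee_rot: [0.001, 1.0, -0.006, 0.018]
ft_force: [0.8, 0.3, -2.8]
gripper_width: 0.045
```

>>> {"op": "servo_tool", "data": {
  "motion": [
    [[0.004,0.002,0.004,0],[0,0,0.004,0],[0,0,0.003,0],[0,0,0,0],[0,0,0,0]]
  ]
}}

```text
t: 27.4
tcp_pos: [0.4627, -0.217, 0.0759]
ee_rot: [0.001, 1.0, -0.006, 0.018]
ft_force: [-0.3, 0.1, -3.3]
gripper_width: 0.045
```

>>> {"op": "servo_tool", "data": {
  "motion": [
    [[0,0,0.0015,0],[0,0,0.0015,0],[0,0,0,0]]
  ]
}}

```text
t: 27.7
tcp_pos: [0.4632, -0.2173, 0.0733]
ee_rot: [0.001, 1.0, -0.007, 0.019]
ft_force: [-0.3, -0.4, -2.4]
gripper_width: 0.0452
```

>>> {"op": "servo_tool", "data": {
  "motion": [
    [[0,0,0.001,0],[0,0,0.001,0],[0,0,0,0],[0,0,0,0]]
  ]
}}

```text
t: 28.1
tcp_pos: [0.4638, -0.2175, 0.0732]
ee_rot: [0.001, 1.0, -0.007, 0.019]
ft_force: [-0.8, 1.1, -0.2]
gripper_width: 0.0452
```

>>> {"op": "servo_tool", "data": {
  "motion": [
    [[0,0,0.001,0],[0,0,0,0],[0,0,0,0]]
  ]
}}

```text
t: 28.4
tcp_pos: [0.4641, -0.2177, 0.0732]
ee_rot: [0.001, 1.0, -0.007, 0.02]
ft_force: [-0.2, -0.0, 0.6]
gripper_width: 0.0454
```

Contact on the tray floor; I release and rise.

>>> {"op": "servo_tool", "data": {
  "motion": [
    [[0,0,0,0],[0,0,0,0],[0,0,0,0],[0,0,0,0],[0,0,0,0]]
  ],
  "grip": 1
}}

```text
t: 28.9
tcp_pos: [0.4653, -0.2185, 0.0732]
ee_rot: [0.001, 1.0, -0.008, 0.021]
ft_force: [-0.6, 0.2, 0.7]
gripper_width: 0.0854
```

>>> {"op": "servo_tool", "data": {
  "motion": [
    [[0,0,-0.01,0],[0,0,-0.03,0],[0,0,-0.04,0],[0,0,-0.045,0],[0,0,-0.03,0]]
  ]
}}

```text
t: 29.4
tcp_pos: [0.4556, -0.2142, 0.229]
ee_rot: [0.001, 1.0, -0.004, 0.016]
ft_force: [0.3, -0.3, 0.9]
gripper_width: 0.0855
```

>>> {"op": "servo_tool", "data": {
  "motion": [
    [[0.03,0.03,0,0],[0.03,0.03,0,0],[0.03,0.03,0,0],[0,0,0,0],[0,0,0,0]]
  ]
}}

```text
t: 29.9
tcp_pos: [0.3666, -0.1236, 0.2363]
ee_rot: [0.002, 1.0, -0.01, 0.025]
ft_force: [-0.5, 1.0, 0.0]
gripper_width: 0.0854
```

```bash
python3 - <<'E'
from h import *
for n in("top","scene"):
    s=r.get_state();M=cam(n);im,d=r.read_camera(n);P=cloud(M,d)
    print(n,s["t"],np.round(s["tcp_pos"],4),"A",fit(P,(.637,-.27),.05,.085,.102),"B",fit(P,(.463,-.217),.05,.085,.103),"collar",fit(P,(.539,.0235),.045,.043,.056),"tip",fit(P,(.539,.0235),.03,.095,.12))
    cv2.imwrite("pics/end_%s.png"%n,im)
E
```

```text
top 29.9 [ 0.3666 -0.1236  0.2363] A (268, 0.6378, -0.2721, 0.0232, np.float64(0.0953)) B (278, 0.4637, -0.2181, 0.023, np.float64(0.0964)) collar (296, 0.5388, 0.0221, 0.0299, np.float64(0.0517)) tip (103, 0.5389, 0.0221, 0.014, np.float64(0.1036))
scene 29.95 [ 0.3667 -0.1236  0.2363] A (187, 0.6368, -0.2678, 0.0236, np.float64(0.0924)) B (167, 0.4634, -0.2168, 0.0249, np.float64(0.0935)) collar (233, 0.5392, 0.025, 0.0307, np.float64(0.0493)) tip (85, 0.5393, 0.0245, 0.0148, np.float64(0.1015))
```

View pics/end_scene.png

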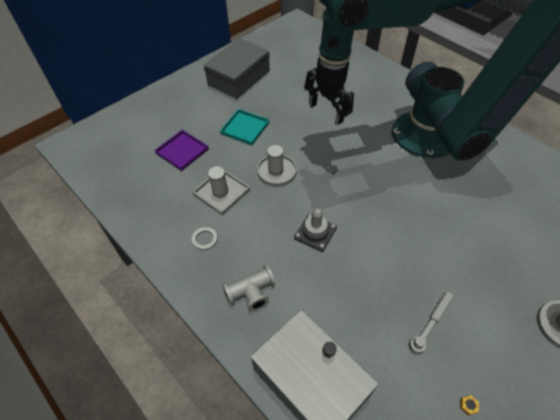

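Both sleeves stand upright, A in the square tray at (219,182) and B in the round tray at (275,160). The pin is up, and the tee, wrench and ring are where they were. I hand in.

```bash
python3 -c '
from h import *
print(r.hand_in())'
```

```text
the job is handed in; nothing more can be done
None
```

I tried both sleeves on the gauge pin, put each in its tray and handed the job in at about 30 s; no verdict was reported.

- **First sleeve (farther from the robot):** it slid right down to the collar, with its mouth at about 50 mm. It is the good one and stands in the steel square tray, about 4 mm from the centre.
- **Second sleeve:** it stopped about 20 mm above the collar, so it is bored too shallow. It stands in the round tray, about 3 mm from the centre.

**Last checks:**
- The top and scene cameras show both sleeves upright on the tray floors and the gauge pin up.
- The gripper is open and clear of everything.
- The tee, wrench and ring look unmoved in the final scene picture; I did not measure them.
- The most force I saw on the pin was about 4 N, under the 5 N at which it begins to sink.

The cameras disagreed by 2 to 4 mm in y and about 3 mm in height, so I used the wrist camera for the alignments. The tool also drifted by up to 0.05 rad of tilt, but this did not affect the fits or the placing.

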